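Unstack the pencil press tooling

TASK

Set the bench out for the shift by taking the stack apart from the top down, one piece at a time, each straight to its own place: the green barrel half lengthwise along the middle of the long rubber rest, the silver collar flat on the round wooden base with its pin through the bore, the glass jar in the middle of the round cork coaster, and the steel tweezer block in the middle of the plywood board and lined up with it. Never tip the jar over or drop it, and do not push the sleeve stand or the tin out of place.

Things in the scene. Friction and masses are not known exactly. Their poses are not given: they have to be found in the camera images.
- barrel: Top of the stack: green plastic half of a pencil barrel, a bar 110 long (x), 16 wide (y), 9 high, flat underside, upright sides for the lowest 6 mm, rounded top, 18 g. Both ends are alike, either way round is right. Origin: centre of its underside (72 above the table at the start, resting across the collar). It may lie at any yaw, whatever that of the block.
- collar: Second from the top: brushed silver brass sleeve collar, a plain ring of outer diameter 40, bore 26, height 14, axis z, 70 g. Origin: centre of its underside (58 above the table at the start, resting on the jar's lid).
- jar: Third from the top: closed round glass jar with a cork bottom and a flat black screw lid, diameter 54 at lid and cork (glass 52), height 40, the lid the top 10 mm, axis z, 110 g. Origin: centre of its underside (18 above the table at the start, resting on the block).
- block: Bottom of the stack: rectangular steel tweezer block 100 long (x), 56 wide (y), 18 high, with dark slots near both ends, about 0.5 kg; both ends alike. It rests on the table (z = 0). Origin: centre of its underside.
- rest: Place of the barrel half: black rubber rest fixed to the table, flat strip 140 long (x), 36 wide (y), 5 thick. Origin: centre of its underside, on the table; the barrel half lies along its x.
- post: Place of the collar: round wooden base fixed to the table, diameter 62, 8 thick, with an upright steel pin of diameter 8 in its centre whose round tip ends 31 above the table. Origin: centre of its underside, on the table.
- coaster: Place of the jar: flat round cork coaster fixed to the table, diameter 84, 5 thick, no pin. Origin: centre of its underside, on the table.
- board: Place of the tweezer block: flat rectangular plywood board fixed to the table, 130 long (x), 86 wide (y), 4 thick. Origin: centre of its underside, on the table; the block lies along its x.
- stand: Bystander, loose: dark wooden block 75 (x) by 34 (y) by 18 with three silver lead sleeves (diameter 10) standing in a row, 50 high in all. Origin: centre of its underside. Leave it alone.
- tin: Bystander, loose: closed round white tin with a steel lid, diameter 52, 44 high. Origin: centre of its underside. Leave it alone.

How it is judged:
By the outcome, as a careful person would: the job done as asked, in the order asked, and still so for the second after the job is handed in, with the robot touching nothing.
It also fails if it takes over 120 s, if anything falls off the work surface, if the arm or the gripper's body presses on something with over 40 N, if the wrist force passes 120 N, or if a joint passes its speed limit or range.

ROBOT

A 6-joint arm with a two-finger parallel gripper is mounted at the origin on the work surface. World frame = base frame: x ahead of the robot, y to its left, z up, the work surface at z = 0. Lengths are in m, angles in rad, forces in N, time in s.
With the tool pointing down it reaches from about 0.325 to 0.75 m from the base axis. Payload 7.6 kg.
Tool frame: the origin (TCP) lies at the centre of the arm's flange, where the gripper is bolted on; the fingertips stand 173 mm ahead of it and the grasp point (between the pads) lies 155 mm ahead of it; x points along the fingers, z is the direction in which the jaws open and shut, and the axes are right-handed (so a half turn about x gives the same grasp; the last joint's range is limited). The gripper opens to 85 mm and grips with 20 to 120 N. Pads are 22 mm wide; open, the fingers measure 114 mm over their backs; the gripper's body (76 mm by 85 mm) begins 54 mm behind the grasp point. The pads swing forward as they close: fully open they stand 13 mm farther back than shut.
Start: joints at [1.141, 0.052, 1.401, -0, 1.689, -0.07], TCP at [0.185, 0.491, 0.405] pointing down, gripper open.
Joint ranges: [-2.9, 2.9], [-0.91, 2.17], [0.12, 2.37], [-1.06, 4.2], [0.26, 2.73], [-2.93, 2.93]. Speed limits (rad/s): [2.57, 2.57, 3.01, 3.14, 3.14, 3.14].

INTERFACE

Orientations are given as a 3x3 rotation matrix whose columns are the frame's x, y, z axes.
In Python, from plant import * gives the robot as it stands.
- The arm moves only by the shell command python3 -m inch 'ROWS' [FORCE]. ROWS is JSON, a list of rows, each a list of 3 entries, a list of its own where there are three numbers: the turn, a rotation vector about the world's x, y, z in degrees, then the shift along the world's x, y, z in mm, then the closure, from 0 (fully open) to 1 (shut). A call has 1 to 10 rows; each row shifts and turns the pose as measured when the row begins; what a row does not reach is not made up. A row lasts 1/12 s, in which the tool goes at most 41.7 mm and 7.16 degrees, less where a joint would pass 70% of its speed; a pose out of reach is approached as far as the arm can. A call with a gripper value outside its range is refused whole. The fingers move at their own pace and stop on an object; FORCE is the grip in N (left out, the last holds). Time passes only in rows, so rows that do not move let the fingers close. It gives the time, the measured TCP pose, the force and the opening at its end, in the units of the state.
- read_state(): the state, without advancing time (a new reading comes with each control period).
- snapshot(name): name is "side" or "top"; returns a dict with "color" (420x560x3 uint8, blue, green, red), "fovy" (degrees; the focal length in pixels is half the picture's height over the tangent of half this angle, whatever the lens; pixels are square), "cx", "cy" (the principal point, pixels), "R" (3x3) and "t" (3): a world point X has camera coordinates R X + t. Camera axes: x right, y down, z forward; pixel columns grow to the right and rows downward; lengths in m; the calibration is good to about 2 mm. A picture is of the moment at which its call begins. There is no depth.
- sign_off(): hands the job in, once; it reports no verdict.
The state is a dict: "time": time; "qpos": joint angles; "qd": joint speeds; "tau": joint torques, N m; "eef_pos": TCP position; "eef_rot": TCP orientation; "force": force on the tool from outside, world axes, zero at the start; "torque": the same for the moment, N m; "finger_gap": finger opening in m.
Only numpy, scipy, OpenCV 4.12 (cv2) and the standard library are available. Lean on these libraries where they do the work, as an engineer would, in place of code of your own. Each camera call takes 0.05 s, during which the arm holds its last target. There are 200 camera calls.

## Working session

There is one attempt and no reset: what is moved stays moved. The work goes in short steps, Python scripts to look and compute and a shell command to move; the robot and the scene stay as the last step left them, time stands still between calls to the robot, and variables do not carry over. Pictures are saved under pics/ and viewed, about 12 in all and at most 16, crops included, and the job is handed in when it is done.

```bash
mkdir -p pics; ls
python3 - <<'E'
from plant import *
import cv2
for n in("side","top"):
    s=snapshot(n); cv2.imwrite(f"pics/{n}0.png",s["color"])
    print(n,s["fovy"],s["cx"],s["cy"],s["R"],s["t"],[k for k in s])
s=read_state();print(s["time"],s["eef_pos"],s["eef_rot"],s["force"],s["finger_gap"])
E
```

```text
pics
side 53.85487771399616 283.74078803188405 207.8683057455306 [[ 0.94545165 -0.32575528  0.00216025]
 [-0.17983176 -0.52743882 -0.83034259]
 [ 0.27162788  0.7846603  -0.55724906]] [-0.50892753  0.16085144  0.73364368] ['color', 'fovy', 'cx', 'cy', 'R', 't']
top 50.17992412064692 277.44618127998115 221.34716603324534 [[-0.01936285 -0.9996254  -0.01934264]
 [-0.9933842   0.02142505 -0.11282193]
 [ 0.11319409  0.01703012 -0.99342693]] [0.03033956 0.54530254 0.94750975] ['color', 'fovy', 'cx', 'cy', 'R', 't']
0.1 [0.18480476 0.4913609  0.40395287] [[-5.82599449e-04 -9.35971846e-01  3.52074372e-01]
 [-1.28935886e-03  3.52074842e-01  9.35970963e-01]
 [-9.99998999e-01  9.13459567e-05 -1.41192220e-03]] [ 0.3221092  -0.09665483  0.54207986] 0.0855815442744428
```

View pics/top0.png

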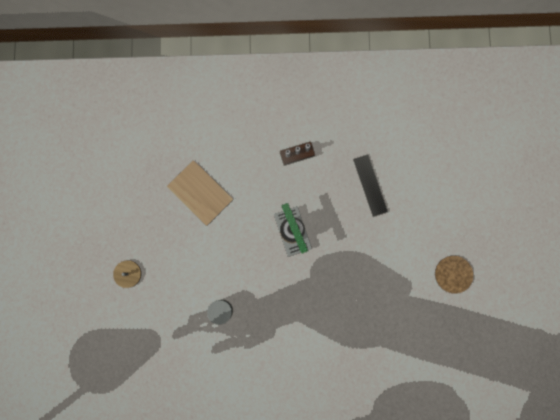

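View pics/side0.png

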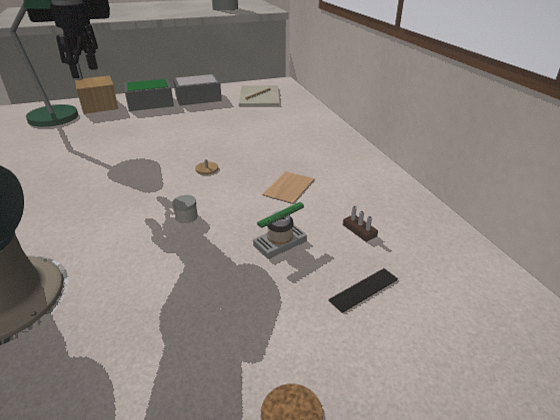

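Top view: stack at (293,229), green barrel from (286,205) to (304,252); rest (370,185), board (200,192), post (127,273), coaster (454,274), stand (297,153), tin (220,311). The side view agrees.

```bash
cat > h.py <<'E'
from plant import *
import cv2, numpy as np
def ray(s,uv,z):
    f=s["color"].shape[0]/2/np.tan(np.radians(s["fovy"])/2)
    uv=np.atleast_2d(np.asarray(uv,float))
    d=np.c_[(uv[:,0]-s["cx"])/f,(uv[:,1]-s["cy"])/f,np.ones(len(uv))]@s["R"]
    c=-s["R"].T@s["t"]
    return (c+d*((z-c[2])/d[:,2])[:,None])
def blob(s,mask,z,box=None,hull=True):
    """largest blob in box=(u0,v0,u1,v1): min-area rect in world plane z -> centre, sizes, yaw of long axis(deg)"""
    m=mask.astype(np.uint8)
    if box is not None:
        k=np.zeros_like(m);u0,v0,u1,v1=box;k[v0:v1,u0:u1]=1;m=m*k
    m=cv2.morphologyEx(m,cv2.MORPH_CLOSE,np.ones((3,3)))
    cs=cv2.findContours(m,cv2.RETR_EXTERNAL,cv2.CHAIN_APPROX_NONE)[0]
    c=max(cs,key=cv2.contourArea)[:,0,:]
    p=ray(s,c,z)[:,:2]*1000
    r=cv2.minAreaRect(p.astype(np.float32)); b=cv2.boxPoints(r)
    e=[b[1]-b[0],b[2]-b[1]]; e=max(e,key=np.linalg.norm)
    yaw=(np.degrees(np.arctan2(e[1],e[0]))+90)%180-90
    return np.round(r[0],1),np.round(sorted(r[1]),1),round(float(yaw),1)
def hsv(s): return cv2.split(cv2.cvtColor(s["color"],cv2.COLOR_BGR2HSV))
E
python3 - <<'E'
from h import *
s=snapshot("top");H,S,V=hsv(s);I=s["color"]
print("barrel",blob(s,(H>40)&(H<85)&(S>100),.078,(270,190,320,265)))
print("rest",blob(s,V<70,.005,(345,145,395,225)))
print("board",blob(s,S>75,.004,(160,150,240,230)))
print("post",blob(s,(S>75),.008,(105,250,150,295)))
print("coaster",blob(s,S>75,.005,(430,250,480,300)))
for n,(u0,v0,u1,v1) in dict(a=(260,190,330,270),b=(90,240,160,310)).items():
    c=cv2.resize(I[v0:v1,u0:u1],None,fx=5.6,fy=5.6,interpolation=cv2.INTER_CUBIC)
    globals()[n]=c[:392,:390]if n=='b' else c
a=cv2.resize(I[190:270,255:335],(560,560),interpolation=cv2.INTER_CUBIC)
cv2.imwrite("pics/crop1.png",a)
t=snapshot("side");cv2.imwrite("pics/x.png",t["color"])
H,S,V=hsv(t);print("side barrel",blob(t,(H>40)&(H<85)&(S>100),.077,(240,190,320,240)))
E
```

```text
barrel (array([516.6, -19.5]), array([13.1, 81.9]), 22.8)
rest (array([ 626.2, -191. ]), array([ 32.4, 134. ]), 16.6)
board (array([619.5, 194.5]), array([ 81.9, 127.7]), 44.3)
post (array([439.3, 355.8]), array([55.1, 58.6]), 88.9)
coaster (array([ 424.3, -364.7]), array([78.5, 81. ]), 88.9)
side barrel (array([526.7, -17.9]), array([ 18.9, 112.3]), 22.2)
```

View pics/crop1.png

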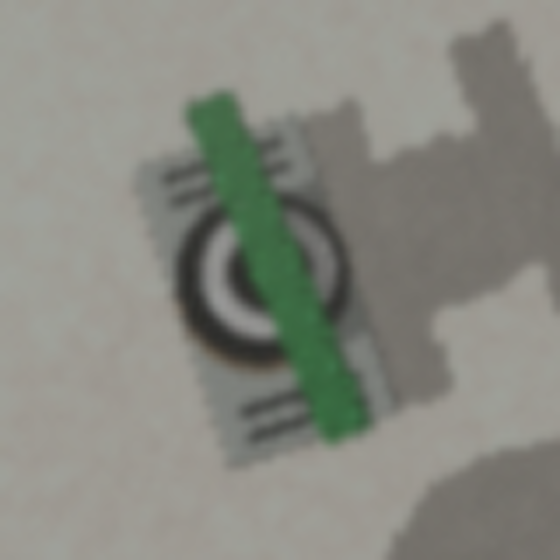

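```bash
python3 - <<'E'
from h import *
s=snapshot("top");H,S,V=hsv(s)
m=(H>40)&(H<90)&(S>70)
print("barrel",blob(s,m,.077,(270,190,320,265)))
c=lambda u,v:(255+(u+.5)/7-.5,190+(v+.5)/7-.5)
for n,p,z in [("barrel",(278,267),.077),("collar",(264,271),.072),("lid",(263,279),.058),("block",(268,287),.018)]: print(n,ray(s,c(*p),z)[0].round(4))
q=ray(s,[c(212,95),c(345,440)],.077);print(np.diff(q,axis=0)*1000)
E
python3 -m inch '[[[0,0,7],[30,-30,0],0],[[0,0,7],[30,-30,0],0],[[0,0,7],[30,-30,0],0],[[0,0,7],[30,-30,0],0],[[0,0,7],[30,-30,0],0],[[0,0,7],[30,-30,0],0]]' 30
```

```text
barrel (array([526.4, -15.8]), array([ 15.8, 105.9]), 21.3)
barrel [ 0.5265 -0.0163  0.077 ]
collar [ 0.5259 -0.0122  0.072 ]
lid [ 0.5249 -0.012   0.058 ]
block [ 0.5261 -0.0142  0.018 ]
[[-103.53551212  -36.95621231    0.        ]]
time: 0.75
eef_pos: [0.3406, 0.3345, 0.4031]
eef_rot: [[-0.002, -0.953, -0.302], [-0.002, -0.302, 0.953], [-1.0, 0.002, -0.001]]
force: [0.2, 0.6, 1.4]
finger_gap: 0.0855
```

```bash
python3 -m inch '[[[0,0,2],[18,-34,0],0],[[0,0,2],[18,-34,0],0],[[0,0,0],[18,-34,0],0],[[0,0,0],[18,-34,0],0],[[0,0,0],[18,-34,0],0],[[0,0,0],[18,-34,0],0],[[0,0,0],[18,-34,0],0],[[0,0,0],[18,-34,0],0],[[0,0,0],[18,-34,0],0],[[0,0,0],[18,-34,0],0]]'
```

```text
time: 1.58
eef_pos: [0.526, -0.0236, 0.403]
eef_rot: [[0.0, -0.925, -0.379], [-0.001, -0.379, 0.925], [-1.0, 0.0, -0.001]]
force: [0.6, 1.2, 0.2]
finger_gap: 0.0856
```

```bash
python3 -m inch '[[[0,0,0],[0,0,0],0],[[0,0,0],[0,0,0],0]]'
```

```text
time: 1.75
eef_pos: [0.5279, -0.0303, 0.4015]
eef_rot: [[-0.001, -0.929, -0.371], [-0.003, -0.371, 0.929], [-1.0, 0.002, -0.002]]
force: [0.3, 0.2, -0.5]
finger_gap: 0.0854
```

```bash
python3 -m inch '[[[0,0,0],[-0.5,4,-30],0],[[0,0,0],[-0.5,4,-30],0],[[0,0,0],[0,4,-30],0],[[0,0,0],[0,1,-30],0],[[0,0,0],[0,0,-15],0],[[0,0,0],[0,0,0],0],[[0,0,0],[0,0,0],0]]'
```

```text
time: 2.33
eef_pos: [0.5241, -0.0124, 0.2633]
eef_rot: [[0.003, -0.927, -0.374], [-0.002, -0.374, 0.927], [-1.0, -0.002, -0.003]]
force: [0.1, -0.2, 0.9]
finger_gap: 0.0853
```

```bash
python3 -m inch '[[[0,0,0],[2,-4,0],0.5],[[0,0,0],[0,0,0],0.5],[[0,0,0],[0,0,0],0.5],[[0,0,0],[0,0,0],0.5]]'
python3 - <<'E'
from h import *
s=snapshot("top");t=snapshot("side");print(read_state()["eef_pos"],read_state()["finger_gap"])
a=cv2.resize(s["color"][180:280,245:345],(500,500),interpolation=cv2.INTER_CUBIC)
b=cv2.resize(t["color"][160:260,220:280+40],(500,500),interpolation=cv2.INTER_CUBIC)
cv2.imwrite("pics/c2.png",np.hstack([a,b])[:, :]) ; cv2.imwrite("pics/c2.png",cv2.resize(np.hstack([a,b]),(800,400)))
E
```

```text
time: 2.67
eef_pos: [0.5272, -0.0158, 0.2684]
eef_rot: [[0.01, -0.927, -0.376], [-0.003, -0.376, 0.927], [-1.0, -0.008, -0.007]]
force: [0.2, 0.1, 0.7]
finger_gap: 0.0427
[ 0.5271459  -0.01576165  0.26822233] 0.04255276447922297
```

View pics/c2.png

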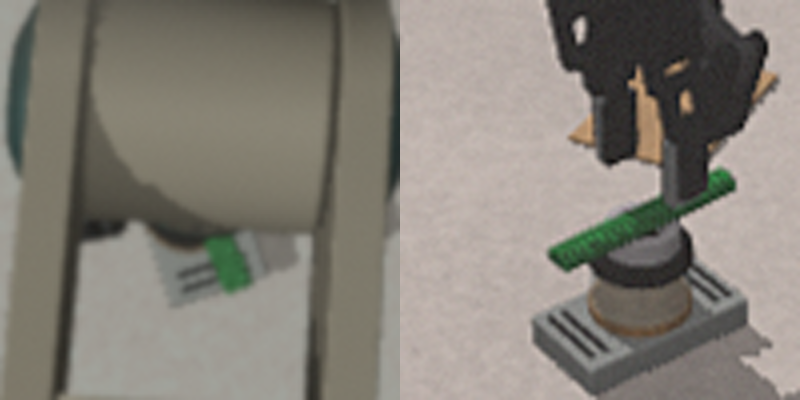

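Fingers straddle the barrel at its middle, in the side view. Descend and look at the pose.

```bash
python3 -m inch '[[[0,-0.5,0],[0,0,-10],0.6],[[0,0,0],[0,-1,-6],0.6],[[0,0,0],[0,0,-3],0.6],[[0,0,0],[0,0,0],0.6],[[0,0,0],[0,0,0],0.6]]'
```

```text
time: 3.18
eef_pos: [0.5275, -0.0171, 0.2502]
eef_rot: [[0.021, -0.927, -0.375], [-0.003, -0.375, 0.927], [-1.0, -0.018, -0.011]]
force: [-0.0, -0.4, 0.7]
finger_gap: 0.0346
```

```bash
python3 -m inch '[[[0,1.2,0],[0,0,-4.5],0.6],[[0,0,0],[0,0,0],0.6],[[0,0,0],[0,0,0],0.6]]'
```

```text
time: 3.43
eef_pos: [0.5277, -0.0172, 0.2459]
eef_rot: [[-0.002, -0.927, -0.375], [-0.004, -0.375, 0.927], [-1.0, 0.003, -0.003]]
force: [-0.7, -1.2, -0.2]
finger_gap: 0.0343
```

```bash
python3 -m inch '[[[0,0,0],[0,0,0],0.75],[[0,0,0],[0,0,0],0.85],[[0,0,0],[0,0,0],1],[[0,0,0],[0,0,0],1],[[0,0,0],[0,0,0],1],[[0,0,0],[0,0,0],1]]' 25
python3 - <<'E'
from h import *
t=snapshot("side");H,S,V=hsv(t);print("barrel",blob(t,(H>40)&(H<85)&(S>100),.077,(240,190,320,240)))
cv2.imwrite("pics/c3.png",cv2.resize(t["color"][160:260,220:320],(400,400),interpolation=cv2.INTER_CUBIC))
E
```

```text
time: 3.93
eef_pos: [0.5278, -0.0172, 0.2464]
eef_rot: [[-0.001, -0.927, -0.375], [-0.004, -0.375, 0.927], [-1.0, 0.002, -0.003]]
force: [-0.2, -0.7, -1.1]
finger_gap: 0.0147
barrel (array([503.1, -28.4]), array([19.2, 58.9]), 26.3)
```

View pics/c3.png

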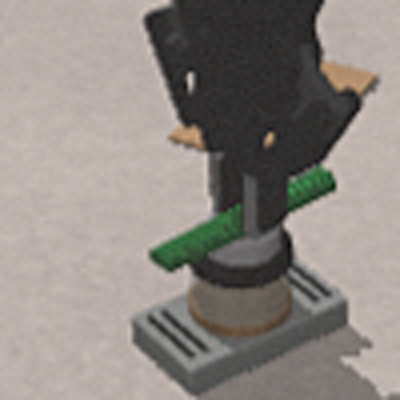

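```bash
python3 -m inch '[[[0,0,0],[0,0,5],1],[[0,0,0],[0,0,8],1],[[0,0,0],[0,0,15],1],[[0,0,0],[0,0,15],1],[[0,0,0],[0,0,0],1],[[0,0,0],[0,0,0],1]]'
python3 - <<'E'
from h import *
t=snapshot("side")
cv2.imwrite("pics/c4.png",cv2.resize(t["color"][130:260,210:340],(520,520),interpolation=cv2.INTER_CUBIC))
E
```

```text
time: 4.48
eef_pos: [0.5275, -0.0171, 0.293]
eef_rot: [[-0.001, -0.927, -0.375], [-0.004, -0.375, 0.927], [-1.0, 0.002, -0.003]]
force: [-0.4, 0.8, -0.4]
finger_gap: 0.0151
```

View pics/c4.png

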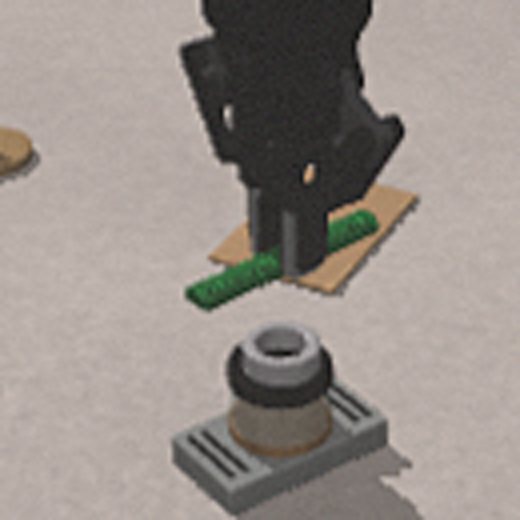

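```bash
python3 -m inch '[[[0,0,-2],[16,-28,0],1],[[0,0,-2],[16,-29,0],1],[[0,0,-1],[17,-29,0],1],[[0,0,0],[17,-29,0],1],[[0,0,0],[16,-29,-15],1],[[0,0,0],[16,-30,-15],1],[[0,0,0],[0,0,0],1],[[0,0,0],[0,0,0],1],[[0,0,0],[0,0,0],1]]'
```

```text
time: 5.28
eef_pos: [0.6273, -0.1988, 0.2515]
eef_rot: [[-0.012, -0.956, -0.292], [0.001, -0.292, 0.957], [-1.0, 0.011, 0.005]]
force: [-0.4, 0.4, -0.8]
finger_gap: 0.0149
```

```bash
python3 -m inch '[[[0,-0.7,0],[-1,4,-20],1],[[0,0,0],[0,3,-20],1],[[0,0,0],[0,0,0],1],[[0,0,0],[0,0,0],1],[[0,0,0],[0,0,0],1]]'
python3 - <<'E'
from h import *
t=snapshot("side");H,S,V=hsv(t)
print(blob(t,V<60,.005,(320,262,410,315)))
cv2.imwrite("pics/c5.png",cv2.resize(t["color"][190:330,290:430],(560,560),interpolation=cv2.INTER_CUBIC))
E
```

```text
time: 5.7
eef_pos: [0.6257, -0.1878, 0.214]
eef_rot: [[0.004, -0.955, -0.295], [0.0, -0.295, 0.955], [-1.0, -0.004, -0.001]]
force: [-0.2, -0.6, 0.4]
finger_gap: 0.0149
(array([ 630.2, -178.1]), array([ 63.8, 158.7]), 16.7)
```

View pics/c5.png

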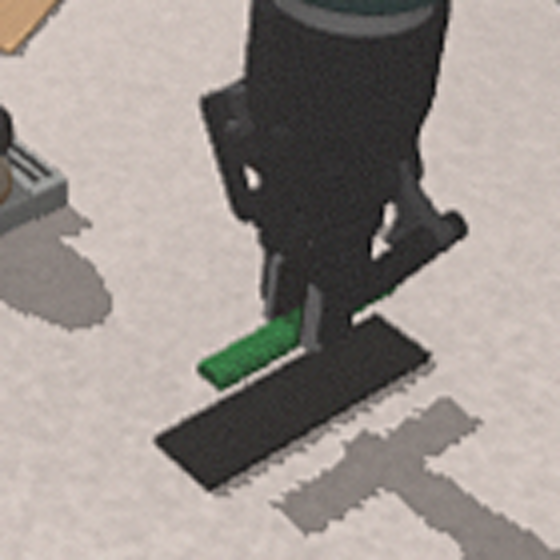

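```bash
python3 -m inch '[[[0,-0.2,0],[0.5,-3,-15],1],[[0,0,0],[0,0,-8],1],[[0,0,0],[0,0,-4],1],[[0,0,0],[0,0,-1],1],[[0,0,0],[0,0,0],1],[[0,0,0],[0,0,0],1]]'
```

```text
time: 6.25
eef_pos: [0.6279, -0.1906, 0.1934]
eef_rot: [[0.019, -0.955, -0.296], [-0.004, -0.296, 0.955], [-1.0, -0.017, -0.009]]
force: [0.1, 0.8, -0.5]
finger_gap: 0.0149
```

```bash
python3 -m inch '[[[0,1.1,0],[-1.5,0,-11],1],[[0,0,0],[0,0,0],1],[[0,0,0],[0,0,0],1]]'
```

```text
time: 6.5
eef_pos: [0.6266, -0.1906, 0.183]
eef_rot: [[-0.0, -0.955, -0.296], [-0.004, -0.296, 0.955], [-1.0, 0.002, -0.004]]
force: [0.1, 0.1, -0.2]
finger_gap: 0.0148
```

```bash
python3 -m inch '[[[0,0,0],[0,0,-2.5],1],[[0,0,0],[0,0,0],1],[[0,0,0],[0,0,0],1]]'
```

```text
time: 6.75
eef_pos: [0.6265, -0.1906, 0.1798]
eef_rot: [[-0.001, -0.955, -0.296], [-0.004, -0.296, 0.955], [-1.0, 0.002, -0.004]]
force: [0.2, 0.7, 0.1]
finger_gap: 0.0148
```

```bash
python3 -m inch '[[[0,0,0],[0,0,-0.5],1],[[0,0,0],[0,0,0],0.8],[[0,0,0],[0,0,0],0.6],[[0,0,0],[0,0,0],0.6],[[0,0,0],[0,0,20],0.6],[[0,0,0],[0,0,35],0.5],[[0,0,0],[0,0,35],0],[[0,0,0],[-14,25,35],0],[[0,0,0],[-14,25,0],0],[[0,0,0],[-14,25,0],0]]'
python3 -m inch '[[[0,0,0],[-14,25,0],0],[[0,0,0],[-14,25,0],0],[[0,0,0],[-14,25,0],0],[[0,0,0],[-14,25,0],0],[[0,0,0],[0,0,0],0],[[0,0,0],[0,0,0],0]]'
python3 - <<'E'
from h import *
s=snapshot("top");H,S,V=hsv(s)
print("barrel",blob(s,(H>40)&(H<90)&(S>60),.011,(345,145,400,225)))
t=snapshot("side");H,S,V=hsv(t);print("barrel",blob(t,(H>40)&(H<85)&(S>100),.011,(320,255,410,320)))
cv2.imwrite("pics/c6.png",np.hstack([cv2.resize(s["color"][140:230,340:430],(400,400)),cv2.resize(t["color"][180:320,260:400],(400,400),interpolation=cv2.INTER_CUBIC)]))
E
```

```text
time: 7.58
eef_pos: [0.5837, -0.1194, 0.3044]
eef_rot: [[-0.004, -0.957, -0.29], [-0.003, -0.29, 0.957], [-1.0, 0.004, -0.002]]
force: [-0.4, 0.3, -1.0]
finger_gap: 0.0851
time: 8.08
eef_pos: [0.5225, -0.0115, 0.3091]
eef_rot: [[0.005, -0.956, -0.294], [-0.003, -0.294, 0.956], [-1.0, -0.004, -0.005]]
force: [0.6, -0.2, 0.5]
finger_gap: 0.0854
barrel (array([ 625.3, -189.8]), array([ 18.6, 111.3]), 17.5)
barrel (array([ 625.4, -191.6]), array([ 17.3, 115.5]), 17.8)
```

View pics/c6.png

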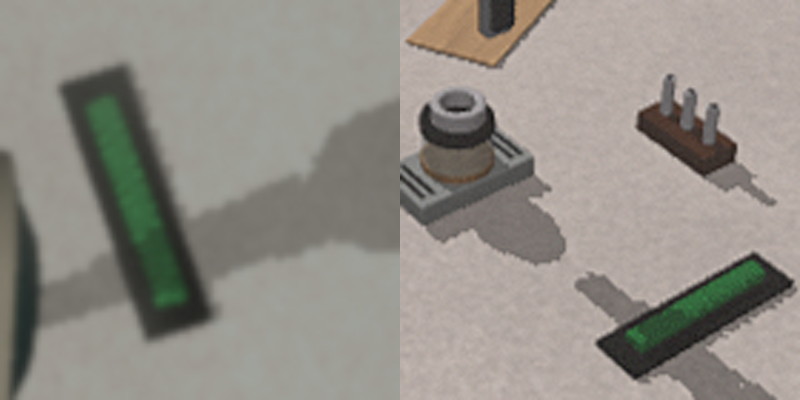

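Barrel is centred on the rest and aligned (within about 1 mm and 1°). Collar is still undisturbed on the jar; locate it in the side view.

```bash
python3 - <<'E'
from h import *
t=snapshot("side")
print(ray(t,(280.5,217.1),.072), read_state()["eef_pos"])
E
python3 -m inch '[[[0,0.3,0],[3,-1,-20],0],[[0,0,0],[0,0,-20],0],[[0,0,0],[0,0,0],0],[[0,0,0],[0,0,0],0],[[0,0,0],[0,0,0],0]]'
```

```text
[[ 0.52387332 -0.02166258  0.072     ]] [ 0.52320612 -0.01280893  0.30875406]
time: 8.65
eef_pos: [0.5283, -0.0179, 0.2689]
eef_rot: [[0.001, -0.958, -0.286], [-0.004, -0.286, 0.958], [-1.0, 0.0, -0.004]]
force: [0.1, -0.6, -0.5]
finger_gap: 0.0853
```

Run:
```python
from h import *
t=snapshot("side");s=snapshot("top")
a=cv2.resize(t["color"][175:255,240:320],(560,560),interpolation=cv2.INTER_CUBIC)
cv2.imwrite("pics/c7.png",a)
H,S,V=hsv(t)
```

```text
(no output)
```

View pics/c7.png

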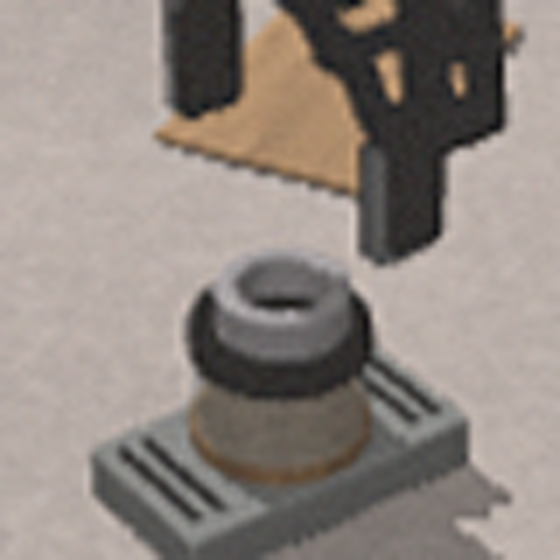

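Run:
```python
from h import *
t=snapshot("side")
print(ray(t,(280.3,215.6),.072),ray(t,(279.4,223.7),.048))
```

```text
[[ 0.52515408 -0.01661948  0.072     ]] [[ 0.52514769 -0.01071637  0.048     ]]
```

```bash
python3 -m inch '[[[0,0.2,0],[-2.5,4,-16],0],[[0,0,0],[0,0,-16],0],[[0,0,0],[0,0,0],0],[[0,0,0],[0,0,0],0],[[0,0,0],[0,0,0],0]]'
```

```text
time: 9.22
eef_pos: [0.5271, -0.0136, 0.2423]
eef_rot: [[0.008, -0.958, -0.287], [-0.005, -0.287, 0.958], [-1.0, -0.006, -0.007]]
force: [-0.5, 0.9, 0.4]
finger_gap: 0.0854
```

```bash
python3 -m inch '[[[0,0.5,0],[-1,0,-9.5],0],[[0,0,0],[0,0,0],0.3],[[0,0,0],[0,0,0],0.4],[[0,0,0],[0,0,0],0.45],[[0,0,0],[0,0,0],0.5]]'
```

```text
time: 9.63
eef_pos: [0.5268, -0.0138, 0.2352]
eef_rot: [[0.003, -0.958, -0.286], [-0.006, -0.286, 0.958], [-1.0, -0.001, -0.006]]
force: [-0.1, -0.8, 0.3]
finger_gap: 0.0429
```

```bash
python3 -m inch '[[[0,0,0],[0,0,-3],0.5],[[0,0,0],[0,0,0],0.5],[[0,0,0],[0,0,0],0.55],[[0,0,0],[0,0,0],0.6],[[0,0,0],[0,0,0],0.7],[[0,0,0],[0,0,0],0.7]]' 30
```

```text
time: 10.13
eef_pos: [0.5271, -0.0139, 0.2328]
eef_rot: [[0.005, -0.958, -0.287], [-0.006, -0.287, 0.958], [-1.0, -0.003, -0.007]]
force: [0.6, 0.6, 0.3]
finger_gap: 0.0382
```

```bash
python3 -m inch '[[[0,0,0],[0,0,0],1],[[0,0,0],[0,0,0],1]]'
```

```text
time: 10.3
eef_pos: [0.5271, -0.0138, 0.2329]
eef_rot: [[0.005, -0.958, -0.287], [-0.006, -0.287, 0.958], [-1.0, -0.003, -0.007]]
force: [0.1, -0.5, 0.8]
finger_gap: 0.0378
```

```bash
python3 -m inch '[[[0,0,0],[0,0,6],1],[[0,0,0],[0,0,15],1],[[0,0,0],[0,0,25],1],[[0,0,0],[0,0,25],1],[[0,0,0],[0,0,0],1],[[0,0,0],[0,0,0],1]]'
python3 - <<'E'
from h import *
t=snapshot("side")
a=cv2.resize(t["color"][135:255,220:340],(560,560),interpolation=cv2.INTER_CUBIC)
cv2.imwrite("pics/c8.png",a)
E
```

```text
time: 10.8
eef_pos: [0.5259, -0.0137, 0.306]
eef_rot: [[-0.0, -0.958, -0.286], [-0.005, -0.286, 0.958], [-1.0, 0.002, -0.005]]
force: [-1.0, 0.2, -1.3]
finger_gap: 0.0384
```

View pics/c8.png

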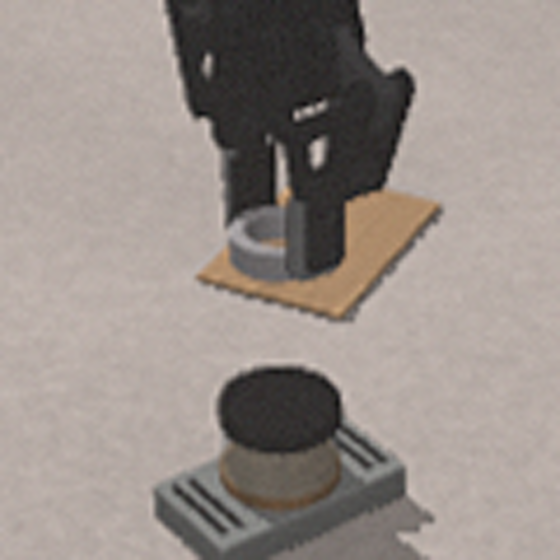

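```bash
python3 - <<'E'
from h import *
t=snapshot("side")
# lid top ellipse centre in crop (280,403-ish): rows top 366; lid bottom 452
for v in (402,405): print(ray(t,(220+(280+.5)*120/560-.5,135+(v+.5)*120/560-.5),.058))
E
python3 -m inch '[[[0,0,0],[-9,36,0],1],[[0,0,0],[-9,37,0],1],[[0,0,0],[-9,37,0],1],[[0,0,0],[-9,37,0],1],[[0,0,0],[-9,37,0],1],[[0,0,0],[-9,37,0],1],[[0,0,0],[-9,37,0],1],[[0,0,0],[-9,37,0],1],[[0,0,0],[-9,37,0],1],[[0,0,0],[-7,30,0],1]]'
python3 -m inch '[[[0,0,0],[0,0,0],1],[[0,0,0],[0,0,0],1],[[0,0,0],[0,0,0],1]]'
```

```text
[[ 0.52441862 -0.01432373  0.058     ]]
[[ 0.52371446 -0.01642389  0.058     ]]
time: 11.73
eef_pos: [0.4301, 0.3564, 0.2923]
eef_rot: [[-0.019, -0.962, -0.274], [-0.014, -0.274, 0.962], [-1.0, 0.022, -0.008]]
force: [-0.2, -0.0, -0.1]
finger_gap: 0.038
time: 11.98
eef_pos: [0.4268, 0.3618, 0.2877]
eef_rot: [[-0.025, -0.959, -0.282], [-0.017, -0.282, 0.959], [-1.0, 0.029, -0.009]]
force: [0.1, 0.9, -0.6]
finger_gap: 0.038
```

```bash
python3 -m inch '[[[1,-1.4,0],[12,-5,-20],1],[[0,0,0],[0,0,-20],1],[[0,0,0],[0,0,0],1],[[0,0,0],[0,0,0],1],[[0,0,0],[0,0,0],1]]'
python3 - <<'E'
from h import *
s=snapshot("top")
a=cv2.resize(s["color"][215:315,85:185],(400,400),interpolation=cv2.INTER_CUBIC)
t=snapshot("side")
b=cv2.resize(t["color"][90:190,150:250],(400,400),interpolation=cv2.INTER_CUBIC)
cv2.imwrite("pics/c9.png",np.hstack([a,b]))
E
```

```text
time: 12.4
eef_pos: [0.4408, 0.3519, 0.2457]
eef_rot: [[-0.002, -0.961, -0.277], [-0.001, -0.277, 0.961], [-1.0, 0.002, -0.001]]
force: [-0.3, -0.4, 0.0]
finger_gap: 0.0377
```

View pics/c9.png

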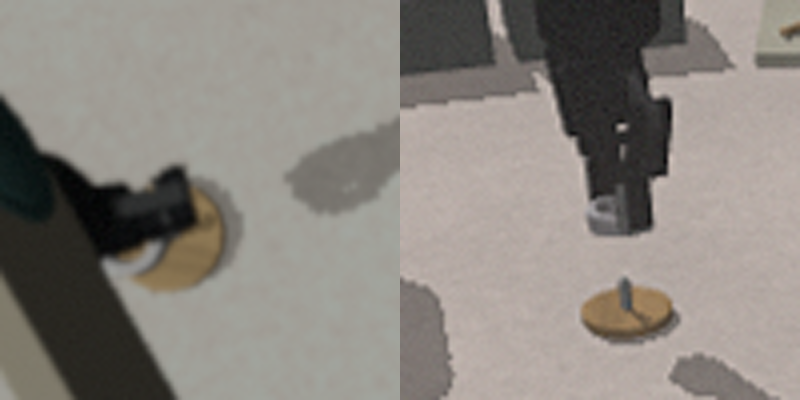

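Run:
```python
from h import *
t=snapshot("side")
print(ray(t,(204,143),.085),ray(t,(206.6,167.4),.008))
```

```text
[[0.43685672 0.34132106 0.085     ]] [[0.43763921 0.35176296 0.008     ]]
```

```bash
python3 -m inch '[[[0,0,0],[-1,3,-15],1],[[0,0,0],[0,0,-12],1],[[0,0,0],[0,0,0],1],[[0,0,0],[0,0,0],1]]'
```

```text
time: 12.88
eef_pos: [0.4405, 0.356, 0.2226]
eef_rot: [[0.006, -0.961, -0.278], [0.004, -0.278, 0.961], [-1.0, -0.007, 0.002]]
force: [-0.1, 0.3, -0.8]
finger_gap: 0.038
```

```bash
python3 -m inch '[[[0,0.5,0],[-1,0,-12],1],[[0,0,0],[0,0,-12],1],[[0,0,0],[0,0,0],1],[[0,0,0],[0,0,0],1]]'
python3 - <<'E'
from h import *
t=snapshot("side")
cv2.imwrite("pics/c10.png",cv2.resize(t["color"][120:190,170:240],(490,490),interpolation=cv2.INTER_CUBIC))
E
```

```text
time: 13.22
eef_pos: [0.4396, 0.3561, 0.1975]
eef_rot: [[-0.003, -0.961, -0.278], [0.005, -0.278, 0.961], [-1.0, 0.001, 0.005]]
force: [-0.0, -0.5, -0.1]
finger_gap: 0.038
```

View pics/c10.png

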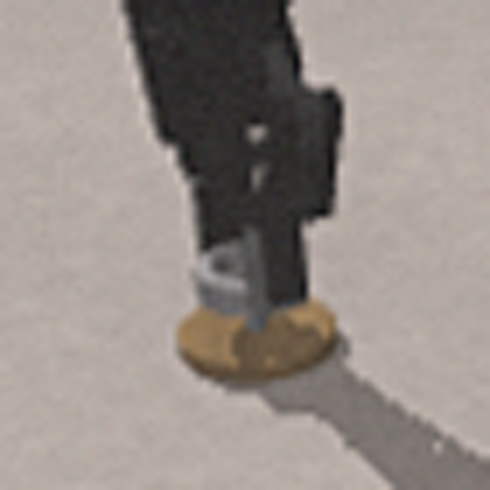

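```bash
python3 -m inch '[[[0,0,0],[2,0,-11],1],[[0,0,0],[0,0,0],1],[[0,0,0],[0,0,0],1]]'
```

```text
time: 13.52
eef_pos: [0.4419, 0.3561, 0.1858]
eef_rot: [[-0.002, -0.961, -0.278], [0.005, -0.278, 0.961], [-1.0, 0.001, 0.005]]
force: [-0.7, 0.4, 0.2]
finger_gap: 0.038
```

```bash
python3 -m inch '[[[0,0,0],[0,0,-2.5],1],[[0,0,0],[0,0,0],1],[[0,0,0],[0,0,0],1]]'
```

```text
time: 13.77
eef_pos: [0.4421, 0.3562, 0.1834]
eef_rot: [[-0.001, -0.961, -0.278], [0.005, -0.278, 0.961], [-1.0, -0.0, 0.006]]
force: [0.3, -0.1, -1.6]
finger_gap: 0.0382
```

```bash
python3 -m inch '[[[0,0,0],[0,0,-0.5],1],[[0,0,0],[0,0,0],0.45],[[0,0,0],[0,0,0],0.3],[[0,0,0],[0,0,0],0.2],[[0,0,0],[0,0,0],0],[[0,0,0],[0,0,20],0],[[0,0,0],[0,0,35],0],[[0,0,0],[0,0,35],0],[[0,0,0],[4,-20,30],0],[[0,0,0],[9,-37,0],0]]'
python3 -m inch '[[[0,0,0],[9,-37,0],0],[[0,0,0],[9,-37,0],0],[[0,0,0],[9,-37,0],0],[[0,0,0],[9,-37,0],0],[[0,0,0],[9,-37,0],0],[[0,0,0],[9,-37,0],0],[[0,0,0],[9,-37,0],0],[[0,0,0],[8,-30,0],0],[[0,0,0],[0,0,0],0],[[0,0,0],[0,0,0],0]]'
python3 - <<'E'
from h import *
s=snapshot("top")
a=cv2.resize(s["color"][245:300,100:155],(400,400),interpolation=cv2.INTER_CUBIC)
t=snapshot("side")
b=cv2.resize(t["color"][135:255,190:310],(400,400),interpolation=cv2.INTER_CUBIC)
cv2.imwrite("pics/c11.png",np.hstack([a,b]))
E
```

```text
time: 14.6
eef_pos: [0.4523, 0.3012, 0.3058]
eef_rot: [[-0.006, -0.959, -0.284], [0.004, -0.284, 0.959], [-1.0, 0.004, 0.005]]
force: [1.4, -0.6, 1.0]
finger_gap: 0.0858
time: 15.43
eef_pos: [0.524, -0.0063, 0.3126]
eef_rot: [[0.008, -0.959, -0.282], [0.005, -0.282, 0.959], [-1.0, -0.009, 0.003]]
force: [0.3, 0.3, 0.2]
finger_gap: 0.0854
```

View pics/c11.png

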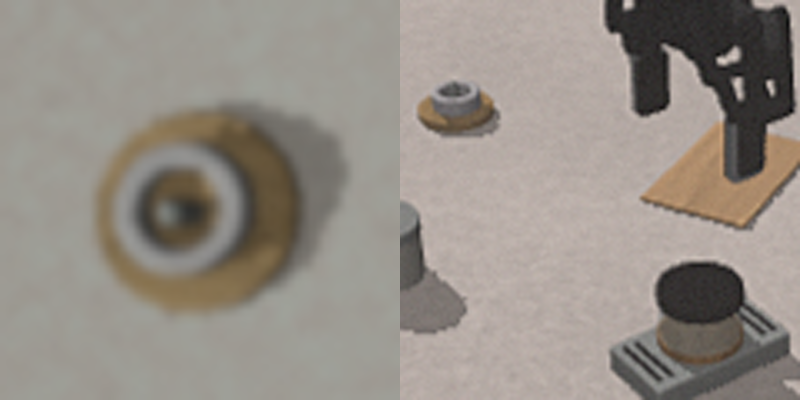

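Collar sits flat on the base, pin through the bore. Jar is still upright on the block. Now the jar.

```bash
python3 -m inch '[[[-0.3,0.5,0],[0,-4,-20],0],[[0,0,0],[0,-3,-20],0],[[0,0,0],[0,0,-15],0],[[0,0,0],[0,0,0],0],[[0,0,0],[0,0,0],0],[[0,0,0],[0,0,0],0]]'
```

```text
time: 16.03
eef_pos: [0.5232, -0.0049, 0.258]
eef_rot: [[0.002, -0.956, -0.294], [0.001, -0.294, 0.956], [-1.0, -0.002, 0.0]]
force: [0.5, 0.4, -0.3]
finger_gap: 0.0855
```

```bash
python3 -m inch '[[[0,0,0],[1.5,-8,0],0],[[0,0,0],[0,0,0],0],[[0,0,0],[0,0,-15],0],[[0,0,0],[0,0,0],0],[[0,0,0],[0,0,0],0]]'
```

```text
time: 16.45
eef_pos: [0.5262, -0.0128, 0.2483]
eef_rot: [[0.011, -0.955, -0.296], [0.0, -0.296, 0.955], [-1.0, -0.01, -0.003]]
force: [-0.2, 0.3, 0.9]
finger_gap: 0.0853
```

```bash
python3 -m inch '[[[0,0.7,0],[-1,0,-15],0],[[0,0,0],[0,0,-15],0],[[0,0,0],[0,0,-12],0],[[0,0,0],[0,0,0],0],[[0,0,0],[0,0,0],0],[[0,0,0],[0,0,0],0]]' 40
```

```text
time: 16.95
eef_pos: [0.5254, -0.0131, 0.2052]
eef_rot: [[-0.001, -0.955, -0.296], [-0.0, -0.296, 0.955], [-1.0, 0.001, 0.0]]
force: [0.1, -1.2, 0.3]
finger_gap: 0.0853
```

```bash
python3 -m inch '[[[0,0,0],[0,0,0],0.25],[[0,0,0],[0,0,0],0.3],[[0,0,0],[0,0,0],0.35],[[0,0,0],[0,0,0],0.4],[[0,0,0],[0,0,0],0.5],[[0,0,0],[0,0,0],1],[[0,0,0],[0,0,0],1],[[0,0,0],[0,0,0],1]]'
```

```text
time: 17.62
eef_pos: [0.526, -0.0131, 0.2075]
eef_rot: [[0.002, -0.955, -0.296], [-0.0, -0.296, 0.955], [-1.0, -0.002, -0.001]]
force: [-0.5, 0.3, -1.5]
finger_gap: 0.0523
```

```bash
python3 -m inch '[[[0,0,0],[0,0,6],1],[[0,0,0],[0,0,12],1],[[0,0,0],[0,0,20],1],[[0,0,0],[0,0,25],1],[[0,0,0],[0,0,0],1],[[0,0,0],[0,0,0],1]]'
python3 - <<'E'
from h import *
t=snapshot("side")
a=cv2.resize(t["color"][135:255,220:340],(480,480),interpolation=cv2.INTER_CUBIC)
cv2.imwrite("pics/c12.png",a)
E
```

```text
time: 18.12
eef_pos: [0.5252, -0.013, 0.2756]
eef_rot: [[0.001, -0.955, -0.296], [-0.0, -0.296, 0.955], [-1.0, -0.001, -0.001]]
force: [0.1, -0.0, -1.6]
finger_gap: 0.0524
```

View pics/c12.png

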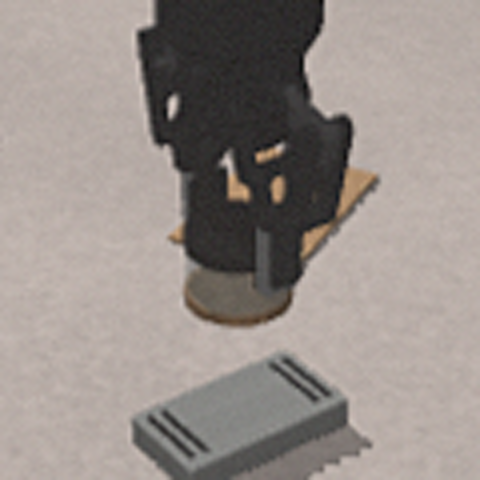

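```bash
python3 - <<'E'
from h import *
t=snapshot("side")
p=np.array([(133,420),(283,350),(348,405),(190,462)])
q=ray(t,np.c_[220+(p[:,0]+.5)/4-.5,135+(p[:,1]+.5)/4-.5],.018)*1000
print(q.round(1),q.mean(0)); d=q[1]-q[0]+q[2]-q[3];print(np.degrees(np.arctan2(d[1],d[0])),read_state()["qpos"])
E
python3 -m inch '[[[0,0,-2],[-5,-17,0],1],[[0,0,-3],[-8,-25,0],1],[[0,0,-3],[-9,-31,0],1],[[0,0,-3],[-9,-31,0],1],[[0,0,-3],[-9,-31,0],1],[[0,0,-3],[-9,-31,0],1],[[0,0,-3],[-9,-31,0],1],[[0,0,0],[-9,-31,0],1],[[0,0,0],[-9,-31,0],1],[[0,0,0],[-9,-31,0],1]]'
python3 -m inch '[[[0,0,0],[-9,-31,0],1],[[0,0,0],[-5,-17,0],1],[[0,0,0],[0,0,0],1],[[0,0,0],[0,0,0],1],[[0,0,0],[0,0,0],1]]'
```

```text
[[469.2  -6.5  18. ]
 [562.5  26.2  18. ]
 [577.9 -30.4  18. ]
 [486.9 -48.   18. ]] [524.13991597 -14.68321362  18.        ]
15.254560290671732 [-9.50365813e-02  1.34857041e-01  1.57496777e+00 -1.52905582e-04
  1.43088942e+00 -1.96605937e+00]
time: 19.05
eef_pos: [0.4339, -0.3083, 0.2651]
eef_rot: [[-0.012, -0.998, 0.056], [0.01, 0.056, 0.998], [-1.0, 0.013, 0.009]]
force: [0.6, -0.1, -0.8]
finger_gap: 0.0527
time: 19.47
eef_pos: [0.4152, -0.3631, 0.2592]
eef_rot: [[-0.02, -0.998, 0.064], [0.015, 0.064, 0.998], [-1.0, 0.02, 0.014]]
force: [0.2, 0.8, -2.4]
finger_gap: 0.0522
```

```bash
python3 -m inch '[[[-0.9,-1.1,0],[9,-1,-10],1],[[0,0,0],[0,0,-15],1],[[0,0,0],[0,0,0],1],[[0,0,0],[0,0,0],1],[[0,0,0],[0,0,0],1]]'
python3 - <<'E'
from h import *
s=snapshot("top");H,S,V=hsv(s)
t=snapshot("side")
cv2.imwrite("pics/c13.png",np.hstack([cv2.resize(s["color"][220:320,400:500],(400,400)),cv2.resize(t["color"][320:420,240:340],(400,400))]))
E
```

```text
time: 19.88
eef_pos: [0.4265, -0.359, 0.2328]
eef_rot: [[-0.001, -0.998, 0.058], [0.002, 0.058, 0.998], [-1.0, 0.001, 0.002]]
force: [-0.3, -0.2, -2.0]
finger_gap: 0.052
```

Trusting the ray measurement of the coaster (two views are kept for later); shift and lower.

```bash
python3 -m inch '[[[0,0,0],[-2,-5.5,-12],1],[[0,0,0],[0,0,-10],1],[[0,0,0],[0,0,0],1],[[0,0,0],[0,0,0],1],[[0,0,0],[0,0,0],1]]'
```

```text
time: 20.4
eef_pos: [0.4243, -0.3657, 0.2105]
eef_rot: [[0.001, -0.998, 0.058], [-0.001, 0.058, 0.998], [-1.0, -0.002, -0.001]]
force: [0.3, -0.1, -2.0]
finger_gap: 0.0524
```

```bash
python3 -m inch '[[[0,0,0],[0,1,-11],1],[[0,0,0],[0,0,0],1],[[0,0,0],[0,0,-2],1],[[0,0,0],[0,0,0],1],[[0,0,0],[0,0,0],1]]'
```

```text
time: 20.82
eef_pos: [0.4243, -0.3646, 0.1962]
eef_rot: [[0.002, -0.998, 0.059], [-0.001, 0.059, 0.998], [-1.0, -0.002, -0.001]]
force: [0.2, 0.4, -1.5]
finger_gap: 0.0524
```

```bash
python3 -m inch '[[[0,0,0],[0,0,-1.5],1],[[0,0,0],[0,0,0],1],[[0,0,0],[0,0,0],1]]'
```

```text
time: 21.07
eef_pos: [0.4244, -0.3647, 0.195]
eef_rot: [[0.002, -0.998, 0.058], [-0.001, 0.058, 0.998], [-1.0, -0.002, -0.001]]
force: [-0.6, 0.1, -1.0]
finger_gap: 0.0527
```

```bash
python3 -m inch '[[[0,0,0],[0,0,-0.6],1],[[0,0,0],[0,0,0],0.36],[[0,0,0],[0,0,0],0.3],[[0,0,0],[0,0,0],0.2],[[0,0,0],[0,0,0],0],[[0,0,0],[0,0,0],0],[[0,0,0],[0,0,20],0],[[0,0,0],[0,0,35],0],[[0,0,0],[0,0,35],0],[[0,0,0],[0,0,20],0]]'
python3 -m inch '[[[0,0,3],[8,28,0],0],[[0,0,3],[10,35,0],0],[[0,0,3],[10,35,0],0],[[0,0,3],[10,35,0],0],[[0,0,3],[10,35,0],0],[[0,0,3],[10,35,0],0],[[0,0,2],[10,35,0],0],[[0,0,0],[10,35,0],0],[[0,0,0],[10,35,0],0],[[0,0,0],[10,35,0],0]]'
python3 -m inch '[[[0,0,0],[0,0,0],0],[[0,0,0],[0,0,0],0],[[0,0,0],[0,0,0],0]]'
python3 - <<'E'
from h import *
s=snapshot("top");H,S,V=hsv(s);t=snapshot("side")
print("lid",blob(s,V<55,.045,(430,250,490,300)));print("coaster",blob(s,(S>75)|(V<55),.005,(425,245,485,305)))
cv2.imwrite("pics/c13.png",np.hstack([cv2.resize(s["color"][235:315,415:495],(400,400)),cv2.resize(t["color"][340:420,240:320],(400,400))]))
E
```

```text
time: 21.9
eef_pos: [0.423, -0.3633, 0.3026]
eef_rot: [[-0.006, -0.998, 0.059], [0.007, 0.059, 0.998], [-1.0, 0.006, 0.006]]
force: [0.5, 0.1, 0.6]
finger_gap: 0.085
time: 22.73
eef_pos: [0.5208, -0.0118, 0.3138]
eef_rot: [[0.011, -0.957, -0.291], [-0.005, -0.291, 0.957], [-1.0, -0.009, -0.008]]
force: [1.0, -0.2, 0.6]
finger_gap: 0.0852
time: 22.98
eef_pos: [0.5216, -0.0048, 0.3141]
eef_rot: [[0.012, -0.954, -0.301], [-0.003, -0.301, 0.954], [-1.0, -0.01, -0.007]]
force: [0.8, -0.8, 0.1]
finger_gap: 0.0855
lid (array([ 425.8, -361.3]), array([50.9, 52.9]), -74.9)
coaster (array([ 423.3, -364.3]), array([78.4, 79.6]), 23.1)
```

View pics/c13.png

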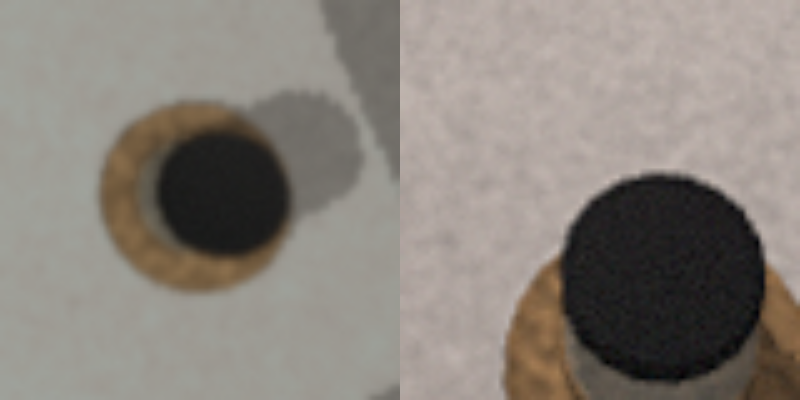

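Jar is upright on the coaster, about 3–4 mm off centre at most. Now the block.

```bash
python3 -m inch '[[[0,0.7,-1.5],[3,-9.5,-30],0],[[0,0,0],[0,0,-30],0],[[0,0,0],[0,0,-25],0],[[0,0,0],[0,0,0],0],[[0,0,0],[0,0,0],0],[[0,0,0],[0,0,0],0]]' 80
```

```text
time: 23.58
eef_pos: [0.524, -0.0226, 0.2298]
eef_rot: [[0.004, -0.965, -0.263], [-0.005, -0.263, 0.965], [-1.0, -0.003, -0.006]]
force: [-0.7, -0.0, 0.1]
finger_gap: 0.0853
```

```bash
python3 -m inch '[[[0,0.2,1],[1.5,8,0],0],[[0,0,0],[0,0,0],0],[[0,0,0],[0,0,-20],0],[[0,0,0],[0,0,-15],0],[[0,0,0],[0,0,0],0],[[0,0,0],[0,0,0],0]]'
```

```text
time: 24.08
eef_pos: [0.5286, -0.014, 0.2042]
eef_rot: [[0.017, -0.959, -0.282], [-0.007, -0.282, 0.959], [-1.0, -0.015, -0.011]]
force: [-0.5, -0.5, 0.2]
finger_gap: 0.0853
```

```bash
python3 -m inch '[[[-0.4,1,0],[-3,0,-15],0],[[0,0,0],[0,0,-8],0],[[0,0,0],[0,0,0],0],[[0,0,0],[0,0,0],0]]'
```

```text
time: 24.42
eef_pos: [0.5263, -0.0136, 0.1824]
eef_rot: [[0.003, -0.959, -0.283], [-0.015, -0.283, 0.959], [-1.0, 0.002, -0.015]]
force: [0.6, -0.5, 1.1]
finger_gap: 0.0853
```

```bash
python3 -m inch '[[[0.9,0.2,0],[-1,0,-6],0],[[0,0,0],[0,0,0],0],[[0,0,0],[0,0,0],0.25],[[0,0,0],[0,0,0],0.3]]'
```

```text
time: 24.75
eef_pos: [0.5254, -0.0137, 0.1764]
eef_rot: [[-0.0, -0.959, -0.283], [0.002, -0.283, 0.959], [-1.0, -0.0, 0.002]]
force: [-0.2, -0.6, 0.2]
finger_gap: 0.064
```

```bash
python3 -m inch '[[[0,0,0],[0,0,0],0.35],[[0,0,0],[0,0,0],0.4],[[0,0,0],[0,0,0],0.6],[[0,0,0],[0,0,0],1],[[0,0,0],[0,0,0],1]]'
```

```text
time: 25.17
eef_pos: [0.5256, -0.014, 0.1774]
eef_rot: [[0.001, -0.959, -0.283], [0.002, -0.283, 0.959], [-1.0, -0.001, 0.001]]
force: [-1.2, -0.0, 0.1]
finger_gap: 0.0534
```

```bash
python3 -m inch '[[[0,0,0],[0,0,5],1],[[0,0,0],[0,0,12],1],[[0,0,0],[0,0,25],1],[[0,0,0],[0,0,20],1],[[0,0,0],[0,0,0],1],[[0,0,0],[0,0,0],1]]'
```

```text
time: 25.67
eef_pos: [0.5229, -0.0136, 0.2386]
eef_rot: [[-0.011, -0.959, -0.283], [0.003, -0.283, 0.959], [-1.0, 0.009, 0.006]]
force: [-0.1, -0.9, -7.1]
finger_gap: 0.0533
```

```bash
python3 - <<'E'
from h import *
t=snapshot("side");I=cv2.imread("pics/x.png");H,S,V=cv2.split(cv2.cvtColor(I,cv2.COLOR_BGR2HSV))
print("board",blob(t,S>75,.004,(255,165,325,203)))
E
python3 -m inch '[[[0,-0.6,2],[5,10,3],1],[[0,0,3],[9,19,2],1],[[0,0,3],[12,26,2],1],[[0,0,4],[12,26,0],1],[[0,0,4],[12,26,0],1],[[0,0,4],[12,26,0],1],[[0,0,4],[12,26,0],1],[[0,0,3],[12,26,0],1],[[0,0,1],[8,17,0],1],[[0,0,0],[3,5,0],1]]'
python3 -m inch '[[[0,0,0],[0,0,0],1],[[0,0,0],[0,0,0],1],[[0,0,0],[0,0,0],1]]'
```

```text
board (array([617.9, 193.1]), array([ 85.6, 131.6]), 45.0)
time: 26.55
eef_pos: [0.6203, 0.2069, 0.2306]
eef_rot: [[-0.018, -0.69, -0.723], [-0.001, -0.724, 0.69], [-1.0, 0.013, 0.012]]
force: [0.0, -0.4, -6.5]
finger_gap: 0.0536
time: 26.8
eef_pos: [0.6194, 0.2087, 0.226]
eef_rot: [[-0.024, -0.688, -0.726], [-0.003, -0.726, 0.688], [-1.0, 0.019, 0.015]]
force: [0.5, 0.7, -5.3]
finger_gap: 0.0538
```

```bash
python3 -m inch '[[[0.2,-1.4,-2],[0,-10,0],1],[[0,0,0],[0,-5,-10],1],[[0,0,0],[0,0,0],1],[[0,0,0],[0,0,0],1],[[0,0,0],[0,0,0],1]]'
python3 - <<'E'
from h import *
s=snapshot("top");t=snapshot("side")
for n,q in(("top",s),("side",t)): cv2.imwrite(f"pics/b_{n}.png",q["color"])
E
```

```text
time: 27.22
eef_pos: [0.6183, 0.1892, 0.2134]
eef_rot: [[-0.004, -0.716, -0.699], [-0.0, -0.699, 0.716], [-1.0, 0.003, 0.002]]
force: [-0.2, 0.4, -6.0]
finger_gap: 0.0539
```

```bash
python3 -m inch '[[[0,0,0],[1,4.5,-10],1],[[0,0,0],[0,0,-10],1],[[0,0,0],[0,0,0],1],[[0,0,0],[0,0,0],1]]'
```

```text
time: 27.65
eef_pos: [0.6196, 0.1954, 0.1924]
eef_rot: [[-0.002, -0.714, -0.7], [0.0, -0.7, 0.714], [-1.0, 0.001, 0.002]]
force: [-0.0, 0.4, -5.9]
finger_gap: 0.0537
```

```bash
python3 -m inch '[[[0,-0.1,0],[-1,-1.5,-8],1],[[0,0,0],[0,0,0],1],[[0,0,0],[0,0,0],1]]'
```

```text
time: 27.9
eef_pos: [0.6184, 0.1941, 0.1828]
eef_rot: [[-0.001, -0.714, -0.7], [0.0, -0.7, 0.714], [-1.0, 0.001, 0.001]]
force: [0.9, -0.2, -6.1]
finger_gap: 0.0538
```

```bash
python3 -m inch '[[[0,0,0],[0,0,-1.5],1],[[0,0,0],[0,0,0],1],[[0,0,0],[0,0,0],1]]'
```

```text
time: 28.15
eef_pos: [0.6185, 0.194, 0.1819]
eef_rot: [[-0.0, -0.714, -0.7], [0.0, -0.7, 0.714], [-1.0, -0.0, 0.0]]
force: [0.1, 0.4, -6.0]
finger_gap: 0.0536
```

```bash
python3 -m inch '[[[0,0,0],[0,0,-1.2],1],[[0,0,0],[0,0,0],1],[[0,0,0],[0,0,0],1]]'
```

```text
time: 28.4
eef_pos: [0.6188, 0.1941, 0.1818]
eef_rot: [[0.001, -0.714, -0.7], [0.001, -0.7, 0.714], [-1.0, -0.002, -0.0]]
force: [0.0, 0.7, -6.5]
finger_gap: 0.0538
```

```bash
python3 -m inch '[[[0,0,0],[0,0,-2],1],[[0,0,0],[0,0,0],1],[[0,0,0],[0,0,0],1]]'
```

```text
time: 28.65
eef_pos: [0.6191, 0.1941, 0.182]
eef_rot: [[0.003, -0.714, -0.7], [0.001, -0.7, 0.714], [-1.0, -0.003, -0.001]]
force: [-0.5, 0.4, -6.1]
finger_gap: 0.054
```

```bash
python3 -m inch '[[[0,0,0],[0,0,-2],1],[[0,0,0],[0,0,-1],0.34],[[0,0,0],[0,0,0],0.28],[[0,0,0],[0,0,0],0.2],[[0,0,0],[0,0,0],0],[[0,0,0],[0,0,0],0],[[0,0,0],[0,0,20],0],[[0,0,0],[0,0,35],0],[[0,0,0],[0,0,35],0],[[0,0,0],[0,0,35],0]]'
python3 -m inch '[[[0,0,0],[-30,0,20],0],[[0,0,0],[-35,0,20],0],[[0,0,0],[-35,0,0],0],[[0,0,0],[-35,0,0],0],[[0,0,0],[-35,10,0],0],[[0,0,0],[-35,10,0],0],[[0,0,0],[0,0,0],0],[[0,0,0],[0,0,0],0]]'
python3 - <<'E'
from h import *
s=snapshot("top");t=snapshot("side")
for n,q,bx in(("top",s,(160,145,245,235)),("side",t,(250,150,330,208))):
    H,S,V=hsv(q)
    print(n,"board",blob(q,(S>75)|((S<60)&(V<125)),.004,bx))
    print(n,"block",blob(q,(S<50)&(V<140),.022,bx))
s=s["color"];t=t["color"]
cv2.imwrite("pics/c14.png",np.hstack([cv2.resize(s[145:245,150:250],(400,400)),cv2.resize(t[140:240,240:340],(400,400))]))
cv2.imwrite("pics/fin.png",s)
E
```

```text
time: 29.48
eef_pos: [0.6181, 0.1938, 0.3013]
eef_rot: [[-0.008, -0.714, -0.7], [-0.001, -0.7, 0.714], [-1.0, 0.006, 0.004]]
force: [1.0, -0.2, -0.5]
finger_gap: 0.0854
time: 30.15
eef_pos: [0.4054, 0.2128, 0.3552]
eef_rot: [[0.017, -0.715, -0.698], [0.007, -0.698, 0.716], [-1.0, -0.017, -0.007]]
force: [0.1, 0.7, 0.0]
finger_gap: 0.0852
top board (array([621.5, 191.4]), array([ 89.1, 129.2]), 44.3)
top block (array([619.3, 193.5]), array([ 55.4, 101.6]), 45.1)
side board (array([625.6, 191.9]), array([ 96.4, 147.7]), 43.5)
side block (array([615.7, 180.8]), array([ 62.2, 123. ]), 44.9)
```

Run:
```python
from h import *
a=cv2.imread("pics/top0.png");b=cv2.imread("pics/fin.png")
c=cv2.imread("pics/side0.png");d=snapshot("side")["color"]
print("stand diff",cv2.absdiff(c,d)[200:245,338:385].mean(),cv2.absdiff(a,b)[138:168,275:322].mean(),"tin diff",cv2.absdiff(c,d)[190:225,165:200].mean())
o=np.hstack([cv2.resize(b[120:330,90:490],(800,420))[:, :]])
p=np.hstack([cv2.resize(d[140:320,180:420],(400,180*400//240)),cv2.imread("pics/c14.png")[:300,400:800],])[:180]
p=cv2.resize(np.hstack([d[150:240,190:310],d[170:260,280:400],d[235:325,310:430],d[330:420,220:340]]),(800,150))
cv2.imwrite("pics/c15.png",np.vstack([o,p]))
```

```text
stand diff 3.0122931442080376 2.9368794326241137 tin diff 14.406530612244898
```

View pics/c15.png

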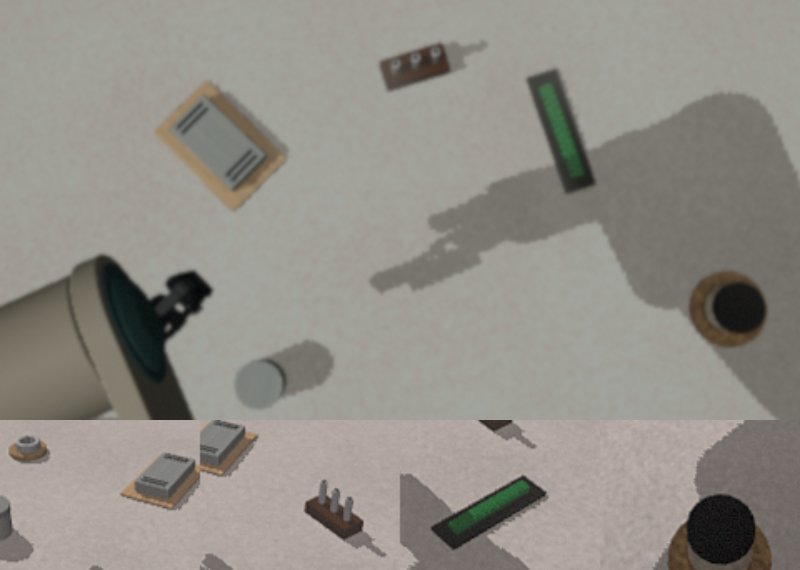

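```bash
python3 -c "
from plant import *
print(sign_off())"
```

```text
the job is handed in; nothing more can be done
None
```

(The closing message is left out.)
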